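# Hold the nib mill's bayonet lid at its half-way position

### The job

Take the lid with the straight fin and the two lugs, lower it onto the cocoa-nib mill with its lugs in the two slots, feeling gently for it to drop in and sit fully down, then twist it clockwise (seen from above) against its spring to half-way, where the fin points at the pair of thin upright ribs, well short of the lock click at the two fat housings. Finish while still gripping the lid and holding it there, for the spring would turn it back; do not press hard, never turn it on to the click, and leave the knobbed lid and the other things where they are.

Things in the scene. Friction and masses are not known exactly. Their poses are not given: they have to be found in the camera images.
- lid_centre (a point): Loose aluminium bayonet lid with black fin, upright, 53 mm tall, about 180 g. Point on its axis half-way up. Plug below (diameter 68, 16 tall, foot chamfered); flange diameter 94, 5 thick (underside 10.5 mm below this point, top 5.5 below); on it the grip fin, 80 long along the lid's x, 14 thick, 32 tall, centred on the axis, top 26.5 above. z up. Same after a half turn.
- lid_lug (a point): Outer end of one of the lid's two lugs, at the lid's +x, 42 mm from its axis, 3 mm above its underside; the other is opposite at -x, so the lugs lie under the two ends of the fin. Each is 14 mm wide and 6 mm tall, at the very foot of the plug.
- mill: Nib mill, fixed in place, axis vertical; origin under its centre, z up. Motor foot 128 mm across and 90 tall, then a steel cup 104 across, rim 140 mm above the origin. Two entry slots for the lugs, 22 mm wide (wider outward), are cut in the cup's inner ledge at the mill's +x and -x. When the lid is fully down its centre point is 150.5 mm above this origin. Same after a half turn.
- rim (a point): Centre of the cup's mouth, at rim height. Bore 88 mm across, 19 deep; ledge round its top 7 thick, 72 across inside. Play: about 2 mm radially, 4 mm either side of a lug in its slot. Fully down, the flange lies on the rim; with lugs still on the ledge the lid stands 16 mm higher. Once down it turns clockwise from above, lugs under the ledge.
- rib (a point): Top of one of the two thin upright ribs (6 mm wide) on the outside of the rim, 54.5 mm from the axis, 5 mm above the rim, 0.70 rad clockwise of the mill's +x slot (the other is opposite). The lid is half-way when its fin points at the ribs, 0.70 rad clockwise of the slots.
- latch (a point): Top of one of the two fat lock housings (20 mm wide) on the outside of the cup, 60 mm from the axis, just below rim height, 1.40 rad clockwise of the mill's +x slot (the other is opposite). The lock's spring catches begin to be felt when the lid has turned about 1.2 rad.
- carrier (a joint): Sprung ring in the mill's bore that the lugs push round: 0 at rest, grows in rad as the lid turns clockwise. Its dogs meet the lugs only after about 0.12 rad of lid turn, so it reads about 0.12 less than the lid's turn past the slots (about 0.58 at half-way). The spring pushes back with 0.05 N m at first, 0.12 N m at half-way.
- knob_lid: Bystander: the other lid: plain push-on lid of the same metal and flange, diameter 94 mm, with a round knob (black, 34 mm) instead of a fin and no lugs; belongs to something else. Origin at the centre of its underside, 49 mm tall; leave it alone
- tube_a: Bystander: clear gift tube with chocolate in it, diameter 70 mm, 85 mm tall, origin under its centre; leave it alone
- tube_c: Bystander: empty clear gift tube, diameter 70 mm, 85 mm tall, origin under its centre; leave it alone
- nib_jar: Bystander: closed jar, diameter 60 mm, 90 mm tall, origin under its centre; leave it alone
- scraper: Bystander: spatula lying flat near the right of the worktop; leave it alone
- brush: Bystander: pastry brush lying flat at the left of the worktop; leave it alone
Not all that is in view belongs to the job. Leave any turquoise or yellow look-alike of the part that bears lid_centre alone.

How it is judged:
By the outcome, as a careful person would: the job done as asked, in the order asked, and still so for the second after the job is handed in, while the arm keeps its last pose, push and grip.
It also fails if it takes over 48 s, if anything falls off the work surface, if the arm or the gripper's body presses on something with over 40 N, if the wrist force passes 120 N, or if a joint passes its speed limit or range.

### The arm

A 7-joint arm with a two-finger parallel gripper is mounted at the origin on the work surface. World frame = base frame: x ahead of the robot, y to its left, z up, the work surface at z = 0. Lengths are in m, angles in rad, forces in N, time in s.
With the tool pointing down it reaches from about 0.425 to 0.875 m from the base axis. Payload 4.7 kg.
Tool frame: the origin (TCP) lies at the very end of the fingers, on their centre line; the grasp point (between the pads) lies 19 mm behind it; z points along the fingers, y is the line along which they close (so a half turn about z gives the same grasp; the last joint's range is limited). The gripper opens to 87 mm and grips with 3 to 60 N. Pads are 19 mm wide; open, the fingers measure 117 mm over their backs; the gripper's body (75 mm by 190 mm) begins 51 mm behind the grasp point.
Start: joints at [1.262, 0.321, -0.07, 1.45, 0.023, 1.371, -0.057], TCP at [0.206, -0.616, 0.223] pointing down, gripper open.
Joint ranges: [-2.86, 2.86], [-0.3, 2.09], [-1.38, 1.24], [0.06, 2.45], [-1.56, 4.7], [0.09, 2.05], [-2.69, 2.69]. Speed limits (rad/s): [2.57, 2.57, 3.14, 3.14, 3.14, 3.14, 3.14].

### API

Orientations are given as a rotation vector (axis times angle).
In Python, from bench import ctrl, vision gives the robot as it stands.
- The arm moves only by the tool jog_arm, never from a script. Its argument "increments" is a list of rows, each an object of numbers: "tx", "ty", "tz": the shift along the tool's x, y, z in mm; "wx", "wy", "wz": the turn, a rotation vector about the tool's x, y, z in rad; "gripper": the opening, from 0 (shut) to 1 (fully open). In form: [{"tx": .., "ty": .., "tz": .., "wx": .., "wy": .., "wz": .., "gripper": ..}, ...]. A call has exactly 5 rows; each row is the pose to reach, as a shift and turn from the pose commanded when the call began, along the tool's axes at that moment; what a row does not reach only later rows make up. A row lasts 1/12 s, in which the tool goes at most 41.7 mm and 7.16 degrees, less where a joint would pass 70% of its speed; a pose out of reach is approached as far as the arm can. A call with a gripper value outside its range is refused whole. The fingers move at their own pace and stop on an object; "grip_force" is the grip in N (left out, the last holds). Time passes only in rows, so rows that repeat a pose let the fingers close, or fill a call up. It gives the time, the measured TCP pose, the force, the opening and the grip force at its end, in the units of the state.
- ctrl.get_state(): the state, without advancing time (a new reading comes with each control period).
- vision.get_image(name): name is "scene" or "top"; returns a dict with "color" (400x640x3 uint8, blue, green, red), "fx", "fy", "cx", "cy" (pixels), "extrinsics" (4x4, takes a point from world to camera coordinates). Camera axes: x right, y down, z forward; pixel columns grow to the right and rows downward; lengths in m; the calibration is good to about 2 mm. A picture is of the moment at which its call begins. There is no depth.
- ctrl.close_job(): hands the job in; it is judged then, once.
Trained networks look in the newest picture that a camera, given by its name, has taken for a name from the list of things; names that differ only in an ending like _2 or _b are one class to them, and where a whole thing is asked for, a point or a joint stands for the part that bears it (a point fixed in the world has none). Each returns a list of dicts, best first, with "conf" (0 to 1); they miss things now and then, are a little off and sometimes report something else, mostly with a low value. They report only what shows in the picture. A call takes as long as a camera call. They do not tell look-alikes from the thing itself.
- vision.spot_in(camera, thing): "bbox" ([left, top, right, bottom] in pixels, round what is visible of it).
The state is a dict: "time": time; "joint_positions": joint angles; "qd": joint speeds; "joint_torque": joint torques, N m; "position": TCP position; "tool_rot": TCP orientation; "ft_force": force on the tool from outside, world axes, zero at the start; "torque": the same for the moment, N m; "grip_width": opening from 0.0 (shut) to 1.0 (fully open); "grip_force": force on a finger pad.
Only numpy, scipy, OpenCV 4.12 (cv2) and the standard library are available. Lean on these libraries where they do the work, as an engineer would, in place of code of your own. Each camera call takes 0.05 s, during which the arm holds its last target. There are 200 camera calls.

## Working session

There is one attempt and no reset: what is moved stays moved. The work goes in short steps, Python scripts to look and compute and a tool call to move; the robot and the scene stay as the last step left them, time stands still between calls to the robot, and variables do not carry over. Pictures are saved under pics/ and viewed, at most 10 in all, crops included, and the job is handed in when it is done.

Besides the shell and the picture viewer there is one more tool, called in YAML: its name, and indented under it one key for each argument. jog_arm: Moves the arm, as the interface text tells. Its arguments: {"type":"object","properties":{"increments":{"type":"array"},"grip_force":{"type":"number"}},"required":["increments"]}

```bash
mkdir -p pics; ls; cat > h.py <<'E'
import numpy as np, cv2
from bench import ctrl, vision
def shot(cam,fn):
    im=vision.get_image(cam); cv2.imwrite('pics/'+fn,im['color']); return im
def ray(im,u,v):
    E=np.array(im['extrinsics']);R=E[:3,:3];t=E[:3,3]
    d=R.T@np.array([(u-im['cx'])/im['fx'],(v-im['cy'])/im['fy'],1]); return -R.T@t,d
def atz(im,u,v,z):
    o,d=ray(im,u,v); return o+d*(z-o[2])/d[2]
def proj(im,p):
    E=np.array(im['extrinsics']);c=E[:3,:3]@p+E[:3,3]; return np.array([im['fx']*c[0]/c[2]+im['cx'],im['fy']*c[1]/c[2]+im['cy']])
E
python3 - <<'E'
from h import *
np.set_printoptions(precision=4,suppress=True)
for c in ['scene','top']:
    im=shot(c,c+'0.png'); print(c,im['fx'],im['cx'],im['cy'],ray(im,320,200))
    for t in ['lid_centre','mill','knob_lid','lid_lug','rib','latch']:
        for d in vision.spot_in(c,t)[:3]: print(t,np.round(d['bbox'],1),round(d['conf'],2))
print(ctrl.get_state())
E
```

```text
pics
scene 487.13312547298455 325.4894550031433 198.9051837639893 (array([ 1.3172, -0.4248,  1.2391]), array([-0.5766,  0.2796, -0.7678]))
lid_centre [212.1 206.2 241.6 228. ] 0.9
lid_centre [298.6 181.2 331.5 216.2] 0.86
lid_centre [332.7 172.9 358.8 190.7] 0.84
mill [350.3 186.5 398.1 243.6] 0.87
knob_lid [230.  250.5 257.6 274.8] 0.88
knob_lid [352.4 185.7 398.6 246.5] 0.74
lid_lug [210.9 207.  239.3 232.4] 0.87
lid_lug [329.5 171.4 357.4 192. ] 0.76
lid_lug [261.6 194.4 290.8 222.3] 0.74
rib [353.9 188.2 396.  242.6] 0.56
latch [355.  188.3 398.8 244.2] 0.57
top 476.6147700896261 324.7994877652715 195.65129259300087 (array([ 0.2957, -0.0017,  1.527 ]), array([ 0.1348,  0.0252, -0.9906]))
lid_centre [354.2 227.3 389.4 260.5] 0.96
lid_centre [347.  175.8 369.6 203.3] 0.94
lid_centre [276.9 227.  307.2 255.4] 0.94
mill [272.8 153.7 312.7 200.6] 0.85
mill [406.9 185.2 439.4 214.1] 0.27
knob_lid [406.8 187.6 438.3 214.5] 0.59
knob_lid [276.1 154.5 317.5 202.1] 0.53
knob_lid [435.7 221.4 469.7 244.6] 0.24
lid_lug [278.  224.7 308.8 256.9] 0.92
lid_lug [344.7 176.1 377.2 202.2] 0.85
lid_lug [318.  221.5 347.2 248.8] 0.65
rib [275.4 154.4 313.3 202.1] 0.69
latch [273.1 153.7 316.1 202.8] 0.72
{'time': 0.7, 'joint_positions': array([ 1.2621,  0.321 , -0.0701,  1.4505,  0.0226,  1.3708, -0.0569]), 'qd': array([ 0.0011,  0.0011,  0.0003,  0.0018, -0.001 , -0.0004, -0.0007]), 'joint_torque': array([  0.0004, -49.0944,  -0.4028, -31.2708,  -0.0635,   0.0337,
         0.0001]), 'position': array([ 0.2062, -0.6165,  0.2226]), 'tool_rot': array([ 3.1006,  0.5049, -0.0001]), 'ft_force': array([-1.0855,  0.1649, -0.5165]), 'torque': array([-0.0431, -0.0031, -0.0008]), 'grip_force': 0.0, 'grip_width': 1.001217799878085}
```

View pics/scene0.png

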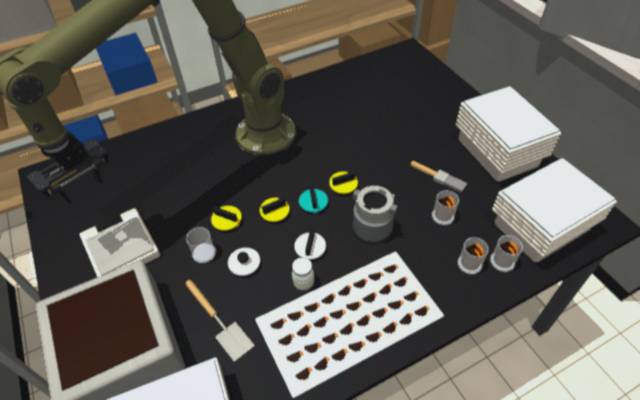

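View pics/top0.png

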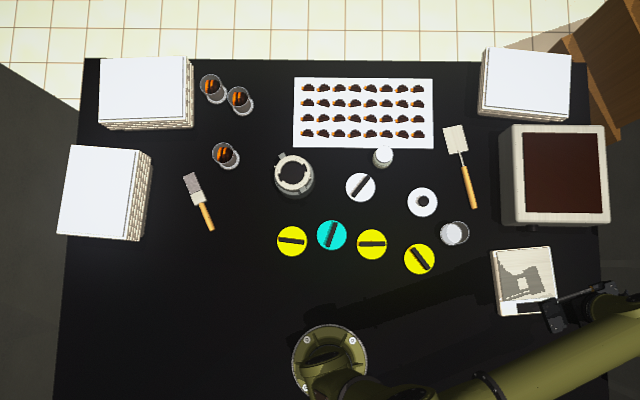

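The scene picture shows the aluminium finned lid at about (310,245) in the scene view and (361,187) in the top view. The mill is at (374,212) and (294,175), and the jar stands close to the lid. Next I'll magnify this area.

```bash
python3 - <<'E'
from h import *
np.set_printoptions(precision=4,suppress=True)
im=cv2.imread('pics/top0.png'); a=cv2.resize(im[145:210,265:400],None,fx=5.9,fy=5.9,interpolation=cv2.INTER_CUBIC)
cv2.imwrite('pics/topc.png',a)
im=cv2.imread('pics/scene0.png'); b=cv2.resize(im[180:275,285:405],None,fx=6,fy=6,interpolation=cv2.INTER_CUBIC)
cv2.imwrite('pics/scc.png',b)
E
```

```text
(no output)
```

View pics/topc.png

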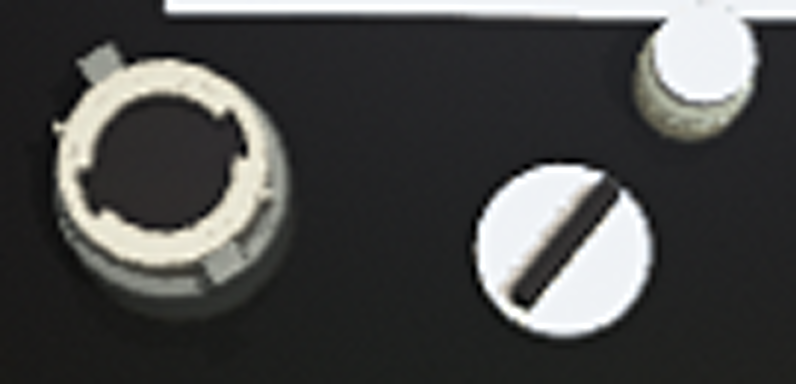

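View pics/scc.png

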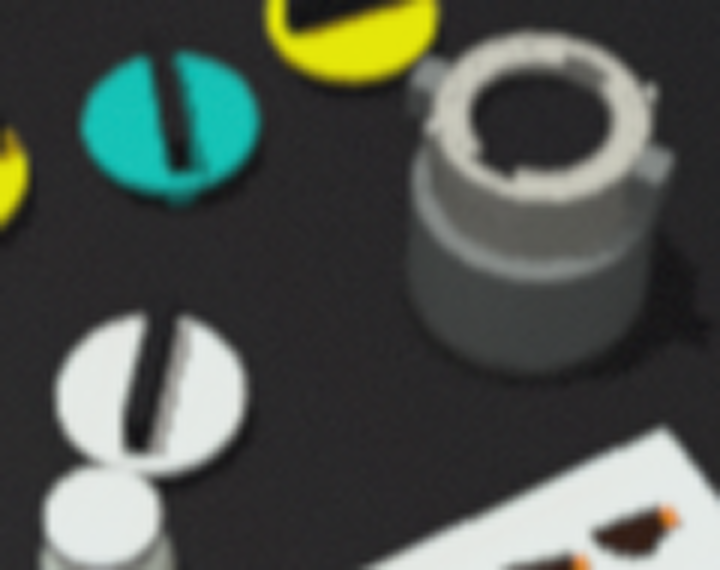

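In the crops, the mill rim centre is near (163,162). Its slots are at (237,132) and (88,190), the ribs at (268,190) and (58,127), and the latches at (225,262) and (100,62). The lid is centred near (563,250), with its fin running from (520,300) to (610,188).

```bash
cat >> h.py <<'E'
def yaw(v): return np.arctan2(v[1],v[0])
E
python3 - <<'E'
from h import *
np.set_printoptions(precision=4,suppress=True)
im=vision.get_image('top')
P=lambda u,v,z:atz(im,265+(u+.5)/5.9-.5,145+(v+.5)/5.9-.5,z)
for n,a,b,z,off in [('slot',(237,132),(88,190),.14,0),('rib',(268,190),(58,127),.145,.7),('latch',(225,262),(100,62),.138,1.4)]:
    p,q=P(*a,z),P(*b,z); print(n,(p+q)/2,np.linalg.norm(p-q)/2,'slot yaw',yaw(p-q)+off)
g=cv2.cvtColor(im['color'],cv2.COLOR_BGR2GRAY)
def blob(x0,y0,x1,y1,z,t):
    s=8;c=cv2.resize(g[y0:y1,x0:x1],None,fx=s,fy=s,interpolation=cv2.INTER_CUBIC)
    cs,_=cv2.findContours((c>t).astype(np.uint8),cv2.RETR_EXTERNAL,cv2.CHAIN_APPROX_NONE)
    h=cv2.convexHull(max(cs,key=cv2.contourArea))[:,0]
    w=np.array([atz(im,x0+(u+.5)/s-.5,y0+(v+.5)/s-.5,z) for u,v in h])
    (x,y),r=cv2.minEnclosingCircle((w[:,:2]*1000).astype(np.float32)); e=cv2.fitEllipse((w[:,:2]*1000).astype(np.float32)); print('blob',x,y,r,e)
    return c
blob(343,168,380,206,.021,120)
p,q=P(610,186,.053),P(518,297,.053);print('fin ends',p,q,(p+q)/2,np.linalg.norm(p-q),yaw(p-q))
blob(272,152,315,192,.14,190)
si=vision.get_image('scene')
d=lambda z:0
Q=lambda u,v,z:atz(si,285+(u+.5)/6-.5,180+(v+.5)/6-.5,z)
print('scene rim c',Q(540,116,.14),'lid c',Q(151,393,.021))
p,q=Q(160,312,.053),Q(138,440,.053); print('scene fin',p,q,(p+q)/2,np.linalg.norm(p-q),yaw(p-q))
p,q=Q(655,165,.138),Q(430,82,.138); print('latch',(p+q)/2,np.linalg.norm(p-q)/2,yaw(p-q)+1.4)
E
```

```text
slot [0.5675 0.1176 0.14  ] 0.04014074055974074 slot yaw -1.1792022782400227
rib [0.5678 0.1172 0.145 ] 0.0552322916146795 slot yaw -1.1529318995805993
latch [0.5676 0.118  0.138 ] 0.060475548676831165 slot yaw -1.168512986197055
blob 545.1251831054688 -90.56903839111328 48.1193733215332 ((544.9749755859375, -90.66155242919922), (94.91722106933594, 95.66117858886719), 10.020341873168945)
fin ends [ 0.5741 -0.1136  0.053 ] [ 0.5137 -0.0651  0.053 ] [ 0.5439 -0.0894  0.053 ] 0.07745804678225846 -0.6766753697414601
blob 568.27001953125 117.83174133300781 56.744964599609375 ((567.3519287109375, 118.0474853515625), (101.97807312011719, 109.16120147705078), 169.2533721923828)
scene rim c [0.5658 0.1177 0.14  ] lid c [ 0.5445 -0.0909  0.021 ]
scene fin [ 0.5232 -0.0734  0.053 ] [ 0.5863 -0.1176  0.053 ] [ 0.5547 -0.0955  0.053 ] 0.07707146246335027 2.530555065690706
latch [0.5685 0.1168 0.138 ] 0.059769626734089254 2.0066867697665733
```

jog_arm:
  increments:
    - {"tx": 32, "ty": -26, "tz": 0, "wx": 0, "wy": 0, "wz": -0.12, "gripper": 1}
    - {"tx": 64, "ty": -52, "tz": 0, "wx": 0, "wy": 0, "wz": -0.24, "gripper": 1}
    - {"tx": 96, "ty": -78, "tz": 0, "wx": 0, "wy": 0, "wz": -0.36, "gripper": 1}
    - {"tx": 128, "ty": -104, "tz": 0, "wx": 0, "wy": 0, "wz": -0.48, "gripper": 1}
    - {"tx": 160, "ty": -130, "tz": 0, "wx": 0, "wy": 0, "wz": -0.6, "gripper": 1}

```text
time: 1.22
position: [0.3174, -0.4407, 0.2227]
tool_rot: [2.809, 1.406, -0.0]
ft_force: [0.6, 0.5, 0.7]
grip_width: 0.996
grip_force: 0.0
```

```bash
cat > goal.py <<'E'
# usage: goal.py x y z toolx_yaw -> increments in tool axes (mm, rad)
import sys; from h import *
from scipy.spatial.transform import Rotation as R
np.set_printoptions(precision=3,suppress=True)
x,y,z,a=map(float,sys.argv[1:5]); s=ctrl.get_state()
R0=R.from_rotvec(s['tool_rot']); Rg=R.from_matrix(np.array([[np.cos(a),np.sin(a),0],[np.sin(a),-np.cos(a),0],[0,0,-1]]))
print('t',round(s['time'],2),'pos',s['position'],'yaw',yaw(R0.as_matrix()[:,0]),'F',s['ft_force'],'M',s['torque'],'grip',s['grip_width'],s['grip_force'],'q',s['joint_positions'])
print('shift mm',1000*R0.inv().apply(np.array([x,y,z])-s['position']),'turn',(R0.inv()*Rg).as_rotvec())
E
python3 goal.py .5448 -.0906 .2 2.48
```

```text
t 1.22 pos [ 0.317 -0.441  0.223] yaw 0.9284719800805105 F [0.592 0.47  0.702] M [-0.024 -0.14  -0.   ] grip 0.9958662756672624 0.0 q [ 1.131  0.105 -0.251  1.711  0.027  1.328  0.233]
shift mm [416.533 -27.683  22.541] turn [ 0.     0.001 -1.552]
```

jog_arm:
  increments:
    - {"tx": 40, "ty": -3, "tz": 2, "wx": 0, "wy": 0, "wz": -0.12, "gripper": 1}
    - {"tx": 80, "ty": -6, "tz": 4, "wx": 0, "wy": 0, "wz": -0.24, "gripper": 1}
    - {"tx": 120, "ty": -8, "tz": 6, "wx": 0, "wy": 0, "wz": -0.36, "gripper": 1}
    - {"tx": 160, "ty": -11, "tz": 8, "wx": 0, "wy": 0, "wz": -0.48, "gripper": 1}
    - {"tx": 200, "ty": -13, "tz": 10, "wx": 0, "wy": 0, "wz": -0.6, "gripper": 1}

```text
time: 1.63
position: [0.4277, -0.2733, 0.2129]
tool_rot: [2.267, 2.173, -0.001]
ft_force: [0.8, -0.1, 0.4]
grip_width: 1.0
grip_force: 0.0
```

```bash
python3 goal.py .5448 -.0906 .2 2.48
```

```text
t 1.63 pos [ 0.428 -0.273  0.213] yaw 1.5286026253530574 F [ 0.836 -0.068  0.442] M [-0.026 -0.164 -0.045] grip 0.9995731897635831 0.0 q [ 0.951  0.043 -0.444  1.799  0.02   1.303  0.459]
shift mm [187.535 109.258  12.761] turn [ 0.     0.001 -0.951]
```

jog_arm:
  increments:
    - {"tx": 32, "ty": 18, "tz": 3, "wx": 0, "wy": 0, "wz": -0.12, "gripper": 1}
    - {"tx": 64, "ty": 36, "tz": 6, "wx": 0, "wy": 0, "wz": -0.24, "gripper": 1}
    - {"tx": 96, "ty": 54, "tz": 8, "wx": 0, "wy": 0, "wz": -0.36, "gripper": 1}
    - {"tx": 128, "ty": 72, "tz": 10, "wx": 0, "wy": 0, "wz": -0.48, "gripper": 1}
    - {"tx": 160, "ty": 92, "tz": 13, "wx": 0, "wy": 0, "wz": -0.6, "gripper": 1}

```text
time: 2.05
position: [0.5272, -0.1183, 0.2]
tool_rot: [1.524, 2.746, -0.001]
ft_force: [1.5, -0.9, 0.2]
grip_width: 0.999
grip_force: 0.0
```

```bash
python3 goal.py .5448 -.0906 .12 2.48
```

```text
t 2.05 pos [ 0.527 -0.118  0.2  ] yaw 2.1282634434435694 F [ 1.499 -0.942  0.245] M [-0.004 -0.179 -0.055] grip 0.998991722094456 0.0 q [ 0.752  0.143 -0.63   1.738  0.089  1.288  0.659]
shift mm [14.303 29.552 80.022] turn [-0.     0.001 -0.352]
```

jog_arm:
  increments:
    - {"tx": 7, "ty": 15, "tz": 15, "wx": 0, "wy": 0, "wz": -0.12, "gripper": 1}
    - {"tx": 14.3, "ty": 29.5, "tz": 35, "wx": 0, "wy": 0, "wz": -0.24, "gripper": 1}
    - {"tx": 14.3, "ty": 29.5, "tz": 60, "wx": 0, "wy": 0, "wz": -0.35, "gripper": 1}
    - {"tx": 14.3, "ty": 29.5, "tz": 80, "wx": 0, "wy": 0, "wz": -0.35, "gripper": 1}
    - {"tx": 14.3, "ty": 29.5, "tz": 80, "wx": 0, "wy": 0, "wz": -0.35, "gripper": 1}

```text
time: 2.47
position: [0.5413, -0.0914, 0.1155]
tool_rot: [-1.027, -2.961, 0.001]
ft_force: [-1.0, 0.5, -0.2]
grip_width: 0.997
grip_force: 0.0
```

```bash
python3 - <<'E'
from h import *
a=shot('scene','s1.png')['color'][170:270,260:390]; b=shot('top','t1.png')['color'][140:240,310:440]
cv2.imwrite('pics/c1.png',np.hstack([cv2.resize(x,(400,308),interpolation=cv2.INTER_CUBIC) for x in (a,b)]))
E
python3 goal.py .5448 -.0906 .025 2.48
```

```text
t 2.57 pos [ 0.544 -0.092  0.12 ] yaw 2.472103021311222 F [-0.096 -0.539 -0.233] M [ 0.024 -0.153 -0.012] grip 1.0018460851063136 0.0 q [ 0.714  0.252 -0.673  1.805  0.171  1.144  0.887]
shift mm [ 0.152  1.773 94.504] turn [-0.    -0.001 -0.008]
```

View pics/c1.png

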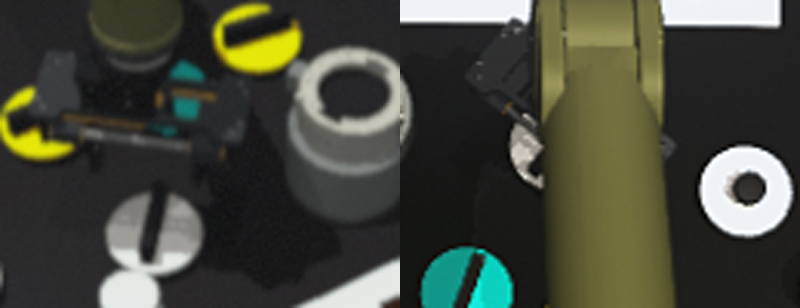

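The gripper hangs above the lid's fin, with its finger line across the fin and a clear way down. I'll descend.

jog_arm:
  increments:
    - {"tx": 0, "ty": 1.7, "tz": 25, "wx": 0, "wy": 0, "wz": -0.008, "gripper": 1}
    - {"tx": 0, "ty": 1.7, "tz": 50, "wx": 0, "wy": 0, "wz": -0.008, "gripper": 1}
    - {"tx": 0, "ty": 1.7, "tz": 75, "wx": 0, "wy": 0, "wz": -0.008, "gripper": 0.6}
    - {"tx": 0, "ty": 1.7, "tz": 90, "wx": 0, "wy": 0, "wz": -0.008, "gripper": 0.5}
    - {"tx": 0, "ty": 1.7, "tz": 93.5, "wx": 0, "wy": 0, "wz": -0.008, "gripper": 0.4}

```text
time: 2.98
position: [0.5445, -0.0913, 0.0251]
tool_rot: [-1.021, -2.969, 0.001]
ft_force: [-0.1, -0.4, 0.5]
grip_width: 0.853
grip_force: 0.0
```

jog_arm:
  increments:
    - {"tz": 0, "gripper": 0}
    - {"tz": 0, "gripper": 0}
    - {"tz": 0, "gripper": 0}
    - {"tz": 0, "gripper": 0}
    - {"tz": 0, "gripper": 0}
  grip_force: 15

```text
validation failed for argument at $.in...
```

jog_arm:
  increments:
    - {"tz": 0, "gripper": 0}
    - {"tz": 0, "gripper": 0}
    - {"tz": 0, "gripper": 0}
    - {"tz": 0, "gripper": 0}
    - {"tz": 0, "gripper": 0}
  grip_force: 40

```text
validation failed for argument at $.in...
```

```bash
python3 goal.py .5448 -.0906 .2 2.48
```

```text
t 2.98 pos [ 0.545 -0.091  0.025] yaw 2.4794341310946972 F [-0.121 -0.443  0.48 ] M [ 0.054 -0.081  0.034] grip 0.8532189740100793 0.0 q [ 0.67   0.372 -0.64   1.883  0.266  0.974  0.821]
shift mm [   0.454    0.541 -174.863] turn [-0.001 -0.002 -0.001]
```

All fields are needed in each row.

jog_arm:
  increments:
    - {"tx": 0, "ty": 0, "tz": 0, "wx": 0, "wy": 0, "wz": 0, "gripper": 0}
    - {"tx": 0, "ty": 0, "tz": 0, "wx": 0, "wy": 0, "wz": 0, "gripper": 0}
    - {"tx": 0, "ty": 0, "tz": 0, "wx": 0, "wy": 0, "wz": 0, "gripper": 0}
    - {"tx": 0, "ty": 0, "tz": 0, "wx": 0, "wy": 0, "wz": 0, "gripper": 0}
    - {"tx": 0, "ty": 0, "tz": 0, "wx": 0, "wy": 0, "wz": 0, "gripper": 0}
  grip_force: 15

```text
time: 3.4
position: [0.5461, -0.091, 0.0272]
tool_rot: [1.019, 2.97, -0.0]
ft_force: [-0.1, -0.2, -1.1]
grip_width: 0.477
grip_force: 0.0
```

jog_arm:
  increments:
    - {"tx": 0, "ty": 0, "tz": 0, "wx": 0, "wy": 0, "wz": 0, "gripper": 0}
    - {"tx": 0, "ty": 0, "tz": 0, "wx": 0, "wy": 0, "wz": 0, "gripper": 0}
    - {"tx": 0, "ty": 0, "tz": 0, "wx": 0, "wy": 0, "wz": 0, "gripper": 0}
    - {"tx": 0, "ty": 0, "tz": 0, "wx": 0, "wy": 0, "wz": 0, "gripper": 0}
    - {"tx": 0, "ty": 0, "tz": 0, "wx": 0, "wy": 0, "wz": 0, "gripper": 0}
  grip_force: 40

```text
time: 3.82
position: [0.5453, -0.0907, 0.0261]
tool_rot: [-1.019, -2.972, 0.0]
ft_force: [-0.1, -0.7, 1.1]
grip_width: 0.159
grip_force: 40.0
```

```bash
python3 goal.py .5448 -.0906 .24 2.48
```

```text
t 3.82 pos [ 0.545 -0.091  0.026] yaw 2.48080193153295 F [-0.086 -0.743  1.073] M [ 0.035 -0.087 -0.034] grip 0.1592360760949811 39.99669201672077 q [ 0.67   0.371 -0.641  1.882  0.265  0.974  0.821]
shift mm [   0.445   -0.198 -213.934] turn [-0.     0.     0.001]
```

The grip is good: the opening is 13.9 mm, matching the 14 mm fin. I'll lift straight up.

jog_arm:
  increments:
    - {"tx": 0, "ty": 0, "tz": -20, "wx": 0, "wy": 0, "wz": 0, "gripper": 0}
    - {"tx": 0, "ty": 0, "tz": -55, "wx": 0, "wy": 0, "wz": 0, "gripper": 0}
    - {"tx": 0, "ty": 0, "tz": -95, "wx": 0, "wy": 0, "wz": 0, "gripper": 0}
    - {"tx": 0, "ty": 0, "tz": -135, "wx": 0, "wy": 0, "wz": 0, "gripper": 0}
    - {"tx": 0, "ty": 0, "tz": -175, "wx": 0, "wy": 0, "wz": 0, "gripper": 0}

```text
time: 4.23
position: [0.5443, -0.0904, 0.2021]
tool_rot: [-1.018, -2.97, 0.0]
ft_force: [2.0, -0.3, -2.3]
grip_width: 0.158
grip_force: 40.0
```

```bash
python3 goal.py .5675 .1175 .225 1.977
```

```text
t 4.23 pos [ 0.544 -0.09   0.202] yaw 2.4812088737876112 F [ 2.023 -0.264 -2.285] M [-0.056 -0.197  0.039] grip 0.15782224619894147 39.99711868353188 q [ 0.739  0.18  -0.691  1.705  0.118  1.301  0.934]
shift mm [109.285 178.393 -22.866] turn [-0.001 -0.001  0.504]
```

jog_arm:
  increments:
    - {"tx": 12, "ty": 20, "tz": -10, "wx": 0, "wy": 0, "wz": 0.05, "gripper": 0}
    - {"tx": 32, "ty": 52, "tz": -22, "wx": 0, "wy": 0, "wz": 0.15, "gripper": 0}
    - {"tx": 52, "ty": 85, "tz": -23, "wx": 0, "wy": 0, "wz": 0.25, "gripper": 0}
    - {"tx": 72, "ty": 118, "tz": -23, "wx": 0, "wy": 0, "wz": 0.35, "gripper": 0}
    - {"tx": 90, "ty": 148, "tz": -23, "wx": 0, "wy": 0, "wz": 0.45, "gripper": 0}

```text
time: 4.65
position: [0.5646, 0.0837, 0.224]
tool_rot: [-1.662, -2.665, -0.0]
ft_force: [0.4, 0.2, -2.4]
grip_width: 0.157
grip_force: 40.0
```

```bash
python3 goal.py .5675 .1175 .2 1.977
```

```text
t 4.65 pos [0.565 0.084 0.224] yaw 2.0262430994468277 F [ 0.427  0.233 -2.444] M [ 0.041 -0.141  0.005] grip 0.1568548502921576 39.99106806702912 q [ 0.466  0.222 -0.757  1.63   0.156  1.352  0.142]
shift mm [29.104 17.495 23.963] turn [-0.    -0.     0.049]
```

jog_arm:
  increments:
    - {"tx": 16, "ty": 10, "tz": 8, "wx": 0, "wy": 0, "wz": 0.03, "gripper": 0}
    - {"tx": 29, "ty": 17.5, "tz": 16, "wx": 0, "wy": 0, "wz": 0.05, "gripper": 0}
    - {"tx": 29, "ty": 17.5, "tz": 24, "wx": 0, "wy": 0, "wz": 0.05, "gripper": 0}
    - {"tx": 29, "ty": 17.5, "tz": 24, "wx": 0, "wy": 0, "wz": 0.05, "gripper": 0}
    - {"tx": 29, "ty": 17.5, "tz": 24, "wx": 0, "wy": 0, "wz": 0.05, "gripper": 0}

```text
time: 5.07
position: [0.5674, 0.1132, 0.199]
tool_rot: [-1.723, -2.626, 0.004]
ft_force: [0.3, -0.7, -2.0]
grip_width: 0.161
grip_force: 40.0
```

```bash
python3 - <<'E'
from h import *
a=shot('scene','s2.png')['color'][150:245,325:420]; b=shot('top','t2.png')['color'][130:225,245:340]
cv2.imwrite('pics/c2.png',np.hstack([cv2.resize(x,(400,400),interpolation=cv2.INTER_CUBIC) for x in (a,b)]))
E
python3 goal.py .5675 .1175 .2 1.977
```

```text
t 5.17 pos [0.568 0.113 0.2  ] yaw 1.9782899927122362 F [ 0.401  0.355 -2.107] M [ 0.02  -0.126 -0.03 ] grip 0.15725185078500223 39.99679078347981 q [ 0.408  0.261 -0.761  1.642  0.186  1.313  0.024]
shift mm [4.374 1.127 0.047] turn [-0.     0.001  0.001]
```

View pics/c2.png

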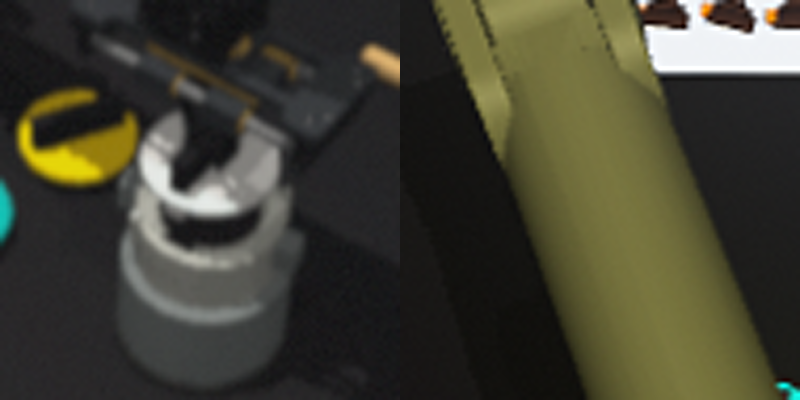

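The scene crop shows the lid level above the cup. The flange spans about u=138–285 with its lower edge at v≈215, and the fin's near end is at (185,185). The arm hides the top view, so I'll compare with the projected flange.

```bash
python3 - <<'E'
from h import *
np.set_printoptions(precision=1,suppress=True)
im=vision.get_image('scene'); c=ctrl.get_state()['position']; k=400/95
f=lambda p:((proj(im,p)-[325,150])+.5)*k-.5
th=np.linspace(0,2*np.pi,90)
def circ(c,r,z): return np.array([f([c[0]+r*np.cos(t),c[1]+r*np.sin(t),z]) for t in th])
top=circ(c,.047,c[2]-.0055+.0003); bot=circ(c,.047,c[2]-.0105)
print('flange top min',top.min(0),'max',top.max(0),'bot max',bot.max(0))
m=[.5675,.1175]; r=circ(m,.052,.14); print('rim min',r.min(0),'max',r.max(0))
for s in(-1,1):
  a=1.98; p=c+[s*.04*np.cos(a),s*.04*np.sin(a),.027]; print('fin top end',f(p), f(p-[0,0,.032]))
  l=-1.165-1.4; print('latch',f([m[0]+s*.06*np.cos(l),m[1]+s*.06*np.sin(l),.138]))
  l=-1.165-.7; print('rib',f([m[0]+s*.0545*np.cos(l),m[1]+s*.0545*np.sin(l),.145]))
v=im['color'].copy()
cr=cv2.resize(v[150:245,325:420],(400,400),interpolation=cv2.INTER_CUBIC); cr=cv2.resize(cr,(600,600))
for P,col in((top,(0,0,255)),(r,(0,255,0))):
    for u in P: cv2.circle(cr,tuple(np.int32(u*1.5)),1,col,-1)
cv2.imwrite('pics/c3.png',cr)
E
```

```text
flange top min [141.9 108.9] max [281.6 213.6] bot max [280.9 218.7]
rim min [136.7 153.4] max [286.5 267.9]
fin top end [179.6 164.1] [177.3 195.7]
latch [290.5 242.5]
rib [287.6 192.1]
fin top end [248.4  93.1] [245.  125.1]
latch [134.2 180.6]
rib [135.6 217.4]
```

View pics/c3.png

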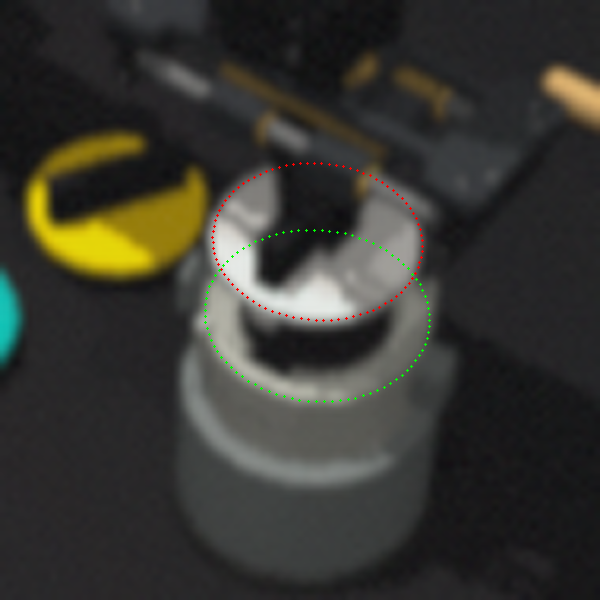

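Both overlays fit to within about a pixel, so I'll centre the lid and go down to just above the ledge.

jog_arm:
  increments:
    - {"tx": 2, "ty": 0.5, "tz": 5, "wx": 0, "wy": 0, "wz": 0, "gripper": 0}
    - {"tx": 4.3, "ty": 1.1, "tz": 14, "wx": 0, "wy": 0, "wz": 0, "gripper": 0}
    - {"tx": 4.3, "ty": 1.1, "tz": 22, "wx": 0, "wy": 0, "wz": 0, "gripper": 0}
    - {"tx": 4.3, "ty": 1.1, "tz": 28, "wx": 0, "wy": 0, "wz": 0, "gripper": 0}
    - {"tx": 4.3, "ty": 1.1, "tz": 30, "wx": 0, "wy": 0, "wz": 0, "gripper": 0}

```text
time: 5.63
position: [0.5661, 0.1191, 0.1682]
tool_rot: [-1.721, -2.626, 0.003]
ft_force: [0.4, 0.4, -1.8]
grip_width: 0.154
grip_force: 40.0
```

```bash
python3 goal.py .5675 .1175 .15 1.977
```

```text
t 5.63 pos [0.566 0.119 0.168] yaw 1.9809903133203524 F [ 0.37   0.381 -1.829] M [-0.015 -0.119  0.044] grip 0.15414793796098 39.99685479328036 q [ 0.393  0.286 -0.759  1.682  0.205  1.258  0.   ]
shift mm [-2.055  0.652 18.15 ] turn [-0.003 -0.001  0.004]
```

jog_arm:
  increments:
    - {"tx": 0, "ty": 0, "tz": 1.5, "wx": 0, "wy": 0, "wz": 0, "gripper": 0}
    - {"tx": 0, "ty": 0, "tz": 3, "wx": 0, "wy": 0, "wz": 0, "gripper": 0}
    - {"tx": 0, "ty": 0, "tz": 4.5, "wx": 0, "wy": 0, "wz": 0, "gripper": 0}
    - {"tx": 0, "ty": 0, "tz": 6, "wx": 0, "wy": 0, "wz": 0, "gripper": 0}
    - {"tx": 0, "ty": 0, "tz": 7.5, "wx": 0, "wy": 0, "wz": 0, "gripper": 0}

```text
time: 6.05
position: [0.5673, 0.1195, 0.1626]
tool_rot: [1.723, 2.627, 0.0]
ft_force: [0.5, 0.3, -2.2]
grip_width: 0.159
grip_force: 40.0
```

```bash
python3 goal.py .5675 .1175 .15 1.977
```

```text
t 6.05 pos [0.567 0.12  0.163] yaw 1.9807688427628678 F [ 0.476  0.323 -2.198] M [-0.034 -0.151  0.027] grip 0.15922317384651583 39.996952498331666 q [ 0.391  0.291 -0.757  1.689  0.21   1.245 -0.003]
shift mm [-1.921 -0.673 12.644] turn [0.    0.    0.004]
```

jog_arm:
  increments:
    - {"tx": -0.5, "ty": 0, "tz": 1.5, "wx": 0, "wy": 0, "wz": 0, "gripper": 0}
    - {"tx": -1, "ty": 0, "tz": 3, "wx": 0, "wy": 0, "wz": 0, "gripper": 0}
    - {"tx": -1, "ty": 0, "tz": 5, "wx": 0, "wy": 0, "wz": 0, "gripper": 0}
    - {"tx": -1, "ty": 0, "tz": 7, "wx": 0, "wy": 0, "wz": 0, "gripper": 0}
    - {"tx": -1, "ty": 0, "tz": 8.5, "wx": 0, "wy": 0, "wz": 0, "gripper": 0}

```text
time: 6.47
position: [0.5675, 0.1185, 0.1537]
tool_rot: [-1.723, -2.627, 0.0]
ft_force: [-0.5, -0.5, -2.8]
grip_width: 0.158
grip_force: 40.0
```

```bash
python3 goal.py .5675 .1175 .15 1.977
```

```text
t 6.47 pos [0.567 0.118 0.154] yaw 1.9807575872563028 F [-0.524 -0.465 -2.774] M [-0.003 -0.117  0.012] grip 0.1584032065381637 39.996843142434955 q [ 0.389  0.299 -0.755  1.699  0.216  1.229 -0.006]
shift mm [-0.931 -0.362  3.695] turn [-0.     0.     0.004]
```

The lid is in the slots without contact. Now I'll feel for the seat.

jog_arm:
  increments:
    - {"tx": 0, "ty": 0, "tz": 1, "wx": 0, "wy": 0, "wz": 0, "gripper": 0}
    - {"tx": 0, "ty": 0, "tz": 2, "wx": 0, "wy": 0, "wz": 0, "gripper": 0}
    - {"tx": 0, "ty": 0, "tz": 3, "wx": 0, "wy": 0, "wz": 0, "gripper": 0}
    - {"tx": 0, "ty": 0, "tz": 3.5, "wx": 0, "wy": 0, "wz": 0, "gripper": 0}
    - {"tx": 0, "ty": 0, "tz": 3.5, "wx": 0, "wy": 0, "wz": 0, "gripper": 0}

```text
time: 6.88
position: [0.5675, 0.1186, 0.1504]
tool_rot: [-1.723, -2.627, 0.0]
ft_force: [-0.6, -0.1, -3.5]
grip_width: 0.164
grip_force: 40.0
```

```bash
python3 goal.py .5675 .1175 .15 1.977
```

```text
t 6.88 pos [0.567 0.119 0.15 ] yaw 1.9808523721786842 F [-0.624 -0.104 -3.459] M [ 0.01  -0.114 -0.012] grip 0.16403418287288113 39.99693953432143 q [ 0.388  0.302 -0.754  1.703  0.219  1.223 -0.008]
shift mm [-1.007 -0.413  0.41 ] turn [-0.     0.     0.004]
```

jog_arm:
  increments:
    - {"tx": 0, "ty": 0, "tz": 0.5, "wx": 0, "wy": 0, "wz": 0, "gripper": 0}
    - {"tx": 0, "ty": 0, "tz": 1, "wx": 0, "wy": 0, "wz": 0, "gripper": 0}
    - {"tx": 0, "ty": 0, "tz": 1, "wx": 0, "wy": 0, "wz": 0, "gripper": 0}
    - {"tx": 0, "ty": 0, "tz": 1, "wx": 0, "wy": 0, "wz": 0, "gripper": 0}
    - {"tx": 0, "ty": 0, "tz": 1, "wx": 0, "wy": 0, "wz": 0, "gripper": 0}

```text
time: 7.3
position: [0.5676, 0.1186, 0.15]
tool_rot: [1.723, 2.627, -0.0]
ft_force: [-0.9, -1.2, 3.0]
grip_width: 0.158
grip_force: 40.0
```

```bash
python3 goal.py .5675 .1175 .15 1.977
```

```text
t 7.3 pos [0.568 0.119 0.15 ] yaw 1.9807057915108217 F [-0.915 -1.171  3.025] M [-0.186  0.345  0.019] grip 0.15767450167376112 39.997003600001335 q [ 0.388  0.303 -0.754  1.703  0.219  1.222 -0.009]
shift mm [-0.927 -0.552  0.047] turn [0.    0.    0.004]
```

The lid touches down at exactly the seated height, pushing about 6 N. Now the twist: positive wz is clockwise from above.

jog_arm:
  increments:
    - {"tx": 0, "ty": 0, "tz": 0, "wx": 0, "wy": 0, "wz": 0.05, "gripper": 0}
    - {"tx": 0, "ty": 0, "tz": 0, "wx": 0, "wy": 0, "wz": 0.1, "gripper": 0}
    - {"tx": 0, "ty": 0, "tz": 0, "wx": 0, "wy": 0, "wz": 0.15, "gripper": 0}
    - {"tx": 0, "ty": 0, "tz": 0, "wx": 0, "wy": 0, "wz": 0.2, "gripper": 0}
    - {"tx": 0, "ty": 0, "tz": 0, "wx": 0, "wy": 0, "wz": 0.25, "gripper": 0}

```text
time: 7.72
position: [0.5677, 0.1189, 0.1501]
tool_rot: [2.038, 2.39, 0.001]
ft_force: [-1.9, -0.8, 2.5]
grip_width: 0.157
grip_force: 40.0
```

```bash
python3 goal.py .5675 .1175 .15 1.277
```

```text
t 7.72 pos [0.568 0.119 0.15 ] yaw 1.7291143171308325 F [-1.91  -0.753  2.514] M [-0.045  0.321  0.242] grip 0.1567252531614463 40.02698267810047 q [ 0.357  0.294 -0.716  1.704  0.204  1.219 -0.25 ]
shift mm [-1.319 -0.438  0.056] turn [ 0.001 -0.     0.452]
```

jog_arm:
  increments:
    - {"tx": 0, "ty": 0, "tz": 0, "wx": 0, "wy": 0, "wz": 0.06, "gripper": 0}
    - {"tx": 0, "ty": 0, "tz": 0, "wx": 0, "wy": 0, "wz": 0.12, "gripper": 0}
    - {"tx": 0, "ty": 0, "tz": 0, "wx": 0, "wy": 0, "wz": 0.18, "gripper": 0}
    - {"tx": 0, "ty": 0, "tz": 0, "wx": 0, "wy": 0, "wz": 0.24, "gripper": 0}
    - {"tx": 0, "ty": 0, "tz": 0, "wx": 0, "wy": 0, "wz": 0.3, "gripper": 0}
  grip_force: 50

```text
time: 8.13
position: [0.5681, 0.1189, 0.15]
tool_rot: [2.373, 2.058, 0.002]
ft_force: [0.3, 0.6, 0.7]
grip_width: 0.156
grip_force: 50.0
```

```bash
python3 goal.py .5675 .1175 .15 1.277
```

```text
t 8.13 pos [0.568 0.119 0.15 ] yaw 1.428646093309329 F [0.327 0.642 0.702] M [0.004 0.012 0.179] grip 0.15649469117506284 50.02859844826162 q [ 0.322  0.285 -0.672  1.705  0.188  1.215 -0.538]
shift mm [-1.494 -0.402  0.037] turn [ 0.001 -0.001  0.152]
```

jog_arm:
  increments:
    - {"tx": 0, "ty": 0, "tz": 0, "wx": 0, "wy": 0, "wz": 0.05, "gripper": 0}
    - {"tx": 0, "ty": 0, "tz": 0, "wx": 0, "wy": 0, "wz": 0.1, "gripper": 0}
    - {"tx": 0, "ty": 0, "tz": 0, "wx": 0, "wy": 0, "wz": 0.15, "gripper": 0}
    - {"tx": 0, "ty": 0, "tz": 0, "wx": 0, "wy": 0, "wz": 0.15, "gripper": 0}
    - {"tx": 0, "ty": 0, "tz": 0, "wx": 0, "wy": 0, "wz": 0.15, "gripper": 0}

```text
time: 8.55
position: [0.5684, 0.1189, 0.15]
tool_rot: [2.517, 1.878, 0.003]
ft_force: [1.3, 0.3, 2.2]
grip_width: 0.159
grip_force: 50.0
```

```bash
python3 - <<'E'
from h import *
im=shot('scene','s4.png'); cr=cv2.resize(im['color'][160:240,335:415],(600,600),interpolation=cv2.INTER_CUBIC)
cv2.imwrite('pics/c4.png',cr)
f=lambda p:((proj(im,p)-[335,160])+.5)*7.5-.5
c=ctrl.get_state()['position']
for s in(-1,1):
  a=1.28;print('fin top/foot',f(c+[s*.04*np.cos(a),s*.04*np.sin(a),.0265]),f(c+[s*.04*np.cos(a),s*.04*np.sin(a),-.0055]),'rib',f([.5675+s*.0545*np.cos(1.277),.1175+s*.0545*np.sin(1.277),.145]))
E
python3 goal.py .5675 .1175 .15 1.277
```

```text
fin top/foot [210.63427005 254.26770776] [207.32530238 307.78052998] rib [166.86653588 312.6371775 ]
fin top/foot [412.55352214 220.45793902] [405.80294825 274.2095721 ] rib [437.59419099 267.52430036]
t 8.6 pos [0.568 0.119 0.15 ] yaw 1.2821436675891849 F [ 1.104 -0.222  2.509] M [ 0.073 -0.352  0.024] grip 0.16014504381952857 50.001613944768906 q [ 0.306  0.281 -0.651  1.705  0.181  1.214 -0.679]
shift mm [-1.545 -0.453  0.047] turn [ 0.002 -0.001  0.005]
```

View pics/c4.png

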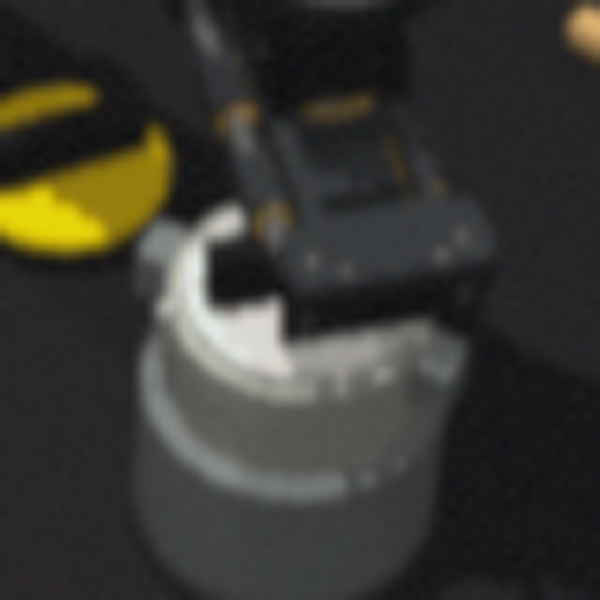

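The crop shows the flange flat on the rim. The fin's near end is at (210,275), in line with the rib at (165,310) and matching the projection. The lid is turned 0.70 rad, held at 50 N with only light push, so I'll hand in.

```bash
python3 -c "
from bench import ctrl
print(ctrl.close_job())"
```

```text
the job is handed in; nothing more can be done
None
```

I handed the job in with the finned lid fully down on the mill, turned about 0.70 rad clockwise so its fin points at the ribs, and still gripped at 50 N; I got no verdict back.

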